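# Put three reagent bottles back in their own spill dishes

## Task

The three reagent bottles are standing in each other's white spill dishes. Change them round so that the smallest bottle stands upright in the middle of the smallest dish, the middle-sized bottle in the middle-sized dish and the largest bottle in the largest dish, setting one bottle down in the empty steel tray on the way to make room. Never tip a bottle over, and leave the small vial and the little carton where they are.

Things in the scene. Friction and masses are not known exactly. Their poses are not given: they have to be found in the camera images.
- stain_centre (a point): Upright capped bottle, round body 43 mm in diameter, 85 mm tall over all (the smallest, brown with a black cap); the body is straight to about 48 mm above its foot, and the cap above is 32 mm wide. Point: its centre, on its axis, 42.5 mm above its foot; z runs up the bottle. Loose, about 0.11 kg (may vary by a third). At the start it stands in the largest dish, which is wrong.
- buffer_centre (a point): Upright capped bottle, round body 54 mm in diameter, 103 mm tall over all (the middle-sized, clear with a blue cap); the body is straight to about 65 mm above its foot, and the cap above is 38 mm wide. Point: its centre, on its axis, 51.5 mm above its foot; z runs up the bottle. Loose, about 0.19 kg (may vary by a third). At the start it stands in the smallest dish, which is wrong.
- rinse_centre (a point): Upright capped bottle, round body 63 mm in diameter, 130 mm tall over all (the largest, clear and pale pinkish with a green cap); the body is straight to about 90 mm above its foot, and the cap above is 44 mm wide. Point: its centre, on its axis, 65 mm above its foot; z runs up the bottle. Loose, about 0.3 kg (may vary by a third). At the start it stands in the middle-sized dish, which is wrong.
- dish_small: The smallest of three white round spill dishes, fixed to the bench: 76 mm outside diameter, 70 mm inside. Rim 12 mm above the bench, flat floor 3 mm above the bench. Origin: centre of the underside, z up.
- dish_medium: The middle-sized of three white round spill dishes, fixed to the bench: 96 mm outside diameter, 90 mm inside. Rim 12 mm above the bench, flat floor 3 mm above the bench. Origin: centre of the underside, z up.
- dish_large: The largest of three white round spill dishes, fixed to the bench: 116 mm outside diameter, 110 mm inside. Rim 12 mm above the bench, flat floor 3 mm above the bench. Origin: centre of the underside, z up.
- steel_tray: Empty shallow rectangular steel tray, fixed to the bench: 112 mm along its x, 172 mm along its y, walls 18 mm high, flat floor 2 mm above the bench. Origin: centre of the underside, z up. The free place for one bottle on the way.
- vial_centre (a point): Bystander: small vial with a purple cap, 26 mm in diameter, 55 mm tall, standing loose on the bench among the dishes. Point: its centre, half-way up. Leave it standing where it is.
- carton_centre (a point): Bystander: small red carton, 50 x 60 mm, 42 mm tall, lying loose on the bench. Point: its centre, half-way up. Leave it where it is.
Mind the look-alikes: they are no part of the job. Leave any black, orange or pink look-alike of the dish_small alone.

How it is judged:
By the outcome, as a careful person would: the job done as asked, in the order asked, and still so for the second after the job is handed in, with the robot touching nothing.
It also fails if it takes over 118 s, if anything falls off the work surface, if the arm or the gripper's body presses on something with over 40 N, if the wrist force passes 120 N, or if a joint passes its speed limit or range.

## Robot

A 7-joint arm with a two-finger parallel gripper is mounted at the origin on a cart in front of the work surface, level with it; the furniture and walls round the work are solid. World frame = base frame: x ahead of the robot, y to its left, z up, the work surface at z = 0. Lengths are in m, angles in rad, forces in N, time in s.
With the tool pointing down it reaches from about 0.35 to 0.9 m from the base axis. Payload 8.1 kg.
Tool frame: the origin (TCP) lies between the finger pads; the fingertips stand 11 mm ahead of it and the grasp point (between the pads) lies 8 mm behind it; z points along the fingers, y is the line along which they close (so a half turn about z gives the same grasp; the last joint's range is limited). The gripper opens to 92 mm and grips with 3 to 60 N. Pads are 19 mm wide; open, the fingers measure 130 mm over their backs; the gripper's body (75 mm by 190 mm) begins 47 mm behind the grasp point.
Start: joints at [1.064, 0.434, 0.025, 1.573, -0.012, 1.134, -0.075], TCP at [0.246, -0.575, 0.238] pointing down, gripper open.
Joint ranges: [-2.62, 2.62], [-0.44, 2.09], [-1.27, 1.32], [0.08, 2.57], [-1.32, 4.46], [0.12, 2], [-2.74, 2.74]. Speed limits (rad/s): [2.22, 2.22, 3.01, 3.01, 3.14, 3.14, 3.14].

## Interface

Orientations are given as a rotation vector (axis times angle).
In Python, from cell import observe, get_image, camera_params, sign_off gives the robot as it stands.
- The arm moves only by the shell command python3 -m pendant 'ROWS' [FORCE]. ROWS is JSON, one flat list of numbers, 7 for each row, row after row: the shift along the tool's x, y, z in m, then the turn, a rotation vector about the tool's x, y, z in rad, then the finger opening in m, from 0 to 0.0918. In form: [dx, dy, dz, rx, ry, rz, jaw, dx, dy, dz, rx, ry, rz, jaw, ...]. A call has 1 to 10 rows; each row shifts and turns the commanded pose from where the row before left it, along the tool's axes as they then stand; what a row does not reach is not made up. A row lasts 1/8 s, in which the tool goes at most 62.5 mm and 10.7 degrees, less where a joint would pass 70% of its speed; a pose out of reach is approached as far as the arm can. A call is refused whole if a number of a shift passes 0.0625 or a number of a turn 0.188, either way. A call with a gripper value outside its range is refused whole. The fingers move at their own pace and stop on an object; FORCE is the grip in N (left out, the last holds). Time passes only in rows, so rows that do not move let the fingers close. It gives the time, the measured TCP pose, the force, the opening and the grip force at its end, in the units of the state.
- observe(): the state, without advancing time (a new reading comes with each control period).
- get_image(name): name is "side" or "top" or "wrist"; returns the picture (384x512x3 uint8, red, green, blue); there is no depth.
- camera_params(name): a dict with "intrinsics" (3x3 intrinsics, pixels), "eye" and "rotation" of the camera in the world; the wrist camera has in their place "T_tool_cam" (4x4, takes a point from camera to tool coordinates, whose origin is the TCP and whose axes are the flange's). Camera axes: x right, y down, z forward; pixel columns grow to the right and rows downward; lengths in m; the calibration is good to about 2 mm. The wrist camera is an equidistant fisheye: a pixel r from the principal point sees the ray r / f radians off the axis. A picture is of the moment at which its call begins: read the wrist's pose just before it. camera_params takes no time and is no camera call.
- sign_off(): hands the job in; it is judged then, once.
The state is a dict: "clock": time; "joints": joint angles; "dq": joint speeds; "joint_efforts": joint torques, N m; "position": TCP position; "ee_rot": TCP orientation; "force": force on the tool from outside, world axes, zero at the start; "ft_torque": the same for the moment, N m; "width": opening from 0.0 (shut) to 1.0 (fully open); "gripper_force": force on a finger pad.
Only numpy, scipy, OpenCV 4.12 (cv2) and the standard library are available. Lean on these libraries where they do the work, as an engineer would, in place of code of your own. Each camera call takes 0.05 s, during which the arm holds its last target. There are 200 camera calls.

## Working session

There is one attempt and no reset: what is moved stays moved. The work goes in short steps, Python scripts to look and compute and a shell command to move; the robot and the scene stay as the last step left them, time stands still between calls to the robot, and variables do not carry over. Pictures are saved under pics/ and viewed, at most 14 in all, crops included, and the job is handed in when it is done.

```bash
ls; mkdir -p pics; python3 - <<'E'
from cell import *
import cv2,numpy as np
for n in ("top","side"):
    cv2.imwrite(f"pics/{n}0.png",cv2.cvtColor(get_image(n),cv2.COLOR_RGB2BGR)); p=camera_params(n); print(n,{k:np.round(v,4).tolist() for k,v in p.items() if k!='name'})
s=observe(); print(s); print(camera_params("wrist"))
E
```

```text
pics
top {'intrinsics': [[355.5741, 0.0, 250.2858], [0.0, 355.5741, 189.0812], [0.0, 0.0, 1.0]], 'eye': [0.4332, 0.0691, 1.1], 'rotation': [-2.214, 2.1507, -0.0711]}
side {'intrinsics': [[352.8375, 0.0, 257.0923], [0.0, 352.8375, 192.9405], [0.0, 0.0, 1.0]], 'eye': [0.0386, 0.7876, 0.6768], 'rotation': [-0.7125, 2.4821, -1.2988]}
{'clock': 0.1, 'joints': array([ 1.0644323 ,  0.43516035,  0.02495419,  1.57400157, -0.01156811,
        1.13397841, -0.07509194]), 'dq': array([-0.0002607 , -0.00186736, -0.00091617, -0.00375185,  0.00219719,
       -0.00015931, -0.0002341 ]), 'joint_efforts': array([ 2.83193862e-03, -6.69130754e+01,  9.87974927e-01, -3.15148401e+01,
       -6.04691589e-02,  3.74228752e-02,  1.10623660e-05]), 'position': array([ 0.24533462, -0.57436288,  0.23702059]), 'ee_rot': array([-3.07648914e+00, -6.29617052e-01,  6.68237999e-04]), 'force': array([ 0.19463344, -0.11781185,  0.31407691]), 'ft_torque': array([-0.06584938, -0.0133526 , -0.03775044]), 'gripper_force': 0.0, 'width': 0.9965192325314725}
{'intrinsics': array([[297.31863964,   0.        , 254.81981042],
       [  0.        , 297.31863964, 191.2157422 ],
       [  0.        ,   0.        ,   1.        ]]), 'T_tool_cam': array([[ 1.35267314e-03, -9.61385865e-01, -2.75200633e-01,
         7.45657927e-02],
       [ 9.99998907e-01,  1.13612346e-03,  9.46286454e-04,
        -1.63554310e-04],
       [-5.97084527e-04, -2.75201612e-01,  9.61386351e-01,
        -1.46627804e-01],
       [ 0.00000000e+00,  0.00000000e+00,  0.00000000e+00,
         1.00000000e+00]])}
```

View pics/top0.png

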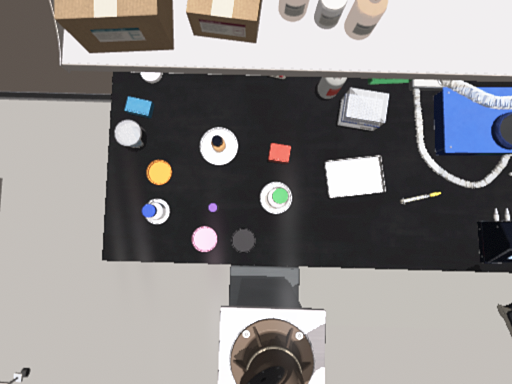

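View pics/side0.png

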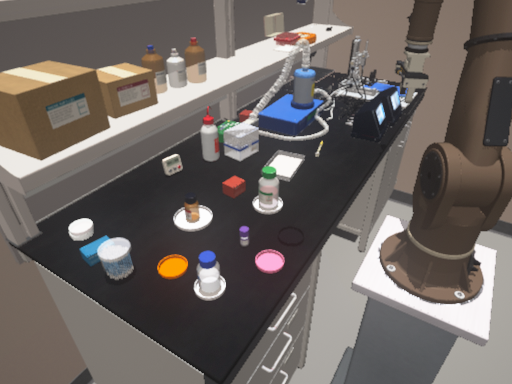

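The top view shows the large dish with the brown bottle at (219,146), the medium dish with the green cap at (277,197) and the small dish with the blue cap at (157,211). The tray is at (355,177), the vial at (212,208) and the carton at (280,153). Orange, pink and black look-alikes sit at (159,172), (204,239) and (243,240).

```bash
cat > h.py <<'E'
import numpy as np,cv2
from cell import *
from scipy.spatial.transform import Rotation as R
def ray(n,uv,z):
    p=camera_params(n); K=p['intrinsics']
    d=R.from_rotvec(np.array(p['rotation'])).as_matrix() if np.ndim(p['rotation'])==1 else np.array(p['rotation'])
    d=d@np.linalg.inv(K)@[uv[0],uv[1],1]; e=np.array(p['eye'])
    return e+d*(z-e[2])/d[2]
def proj(n,P):
    p=camera_params(n); M=R.from_rotvec(np.array(p['rotation'])).as_matrix()
    q=p['intrinsics']@M.T@(np.array(P)-p['eye']); return q[:2]/q[2]
def wray(uv,z,s):
    # wrist equidistant fisheye -> plane z
    p=camera_params('wrist');K=p['intrinsics'];T=p['T_tool_cam']
    x=(uv[0]-K[0,2])/K[0,0];y=(uv[1]-K[1,2])/K[1,1];r=np.hypot(x,y)+1e-12
    d=np.array([x/r*np.sin(r),y/r*np.sin(r),np.cos(r)])
    M=R.from_rotvec(s['ee_rot']).as_matrix()
    e=s['position']+M@T[:3,3];d=M@T[:3,:3]@d
    return e+d*(z-e[2])/d[2]
E
python3 - <<'E'
from h import *
im=cv2.imread('pics/top0.png'); hsv=cv2.cvtColor(im,cv2.COLOR_BGR2HSV)
g=im.min(2)
w=((hsv[...,1]<70)&(hsv[...,2]>110)).astype(np.uint8)
for nm,c in dict(small=(157,211),large=(219,146),medium=(277,197),tray=(355,177)).items():
    h=36; x0,y0=c[0]-h,c[1]-h
    n,l,st,ce=cv2.connectedComponentsWithStats(w[y0:y0+2*h,x0:x0+2*h])
    i=1+np.argmax(st[1:,4]); cs=max(cv2.findContours((l==i).astype(np.uint8),0,1)[0],key=cv2.contourArea)+[x0,y0]
    if nm=='tray':
        r=cv2.minAreaRect(cs.astype(np.float32));b=[ray('top',q,.018) for q in cv2.boxPoints(r)];print(nm,r,np.round(b,3)[:,:2].tolist(),np.mean(b,0).round(3))
    else:
        e=cv2.minEnclosingCircle(cs); el=cv2.fitEllipse(cs); print(nm,e,el,'enc',ray('top',e[0],.012).round(3),'ell',ray('top',el[0],.012).round(3))
H,S,V=cv2.split(hsv)
for nm,m,c,z in (('blue',(H>105)&(H<130)&(S>150),(150,211),.106),('green',(H>45)&(H<85)&(S>100),(279,196),.133),('purple',(H>125)&(H<155)&(S>80),(212,208),.055),('red',((H<8)|(H>172))&(S>130),(280,153),.042),('blackcap',(V<60),(217,142),.088)):
    k=np.zeros_like(H);cv2.circle(k,c,14 if nm!='blackcap' else 10,1,-1);m=(m&(k>0)).astype(np.uint8)
    n,l,st,ce=cv2.connectedComponentsWithStats(m);i=1+np.argmax(st[1:,4]);print(nm,ce[i],st[i],ray('top',ce[i],z).round(3))
a=[cv2.resize(im[c[1]-25:c[1]+25,c[0]-25:c[0]+25],(390,290*1),interpolation=2) for c in ((157,211),(219,146),(277,197),(355,177))]
cv2.imwrite('pics/c1.png',np.vstack([np.hstack(a[:2]),np.hstack(a[2:])]))
for P in ([.6,0,0],[.6,.1,0]):print(proj('top',P))
E
```

```text
small ((156.5, 211.0), 13.124505043029785) ((157.54949951171875, 211.15829467773438), (23.383098602294922, 24.83111572265625), 22.0922794342041) enc [0.435 0.361 0.012] ell [0.434 0.358 0.012]
large ((218.43617248535156, 145.62765502929688), 19.27606201171875) ((218.4671173095703, 145.65257263183594), (37.25201416015625, 37.67374038696289), 81.96189880371094) enc [0.642 0.179 0.012] ell [0.642 0.179 0.012]
medium ((275.6244201660156, 197.48617553710938), 16.255821228027344) ((275.6301574707031, 197.43614196777344), (31.482666015625, 31.5906925201416), 87.51329040527344) enc [ 0.487 -0.002  0.012] ell [ 0.487 -0.002  0.012]
tray ((354.8382568359375, 176.0039825439453), (37.591773986816406, 57.610267639160156), 83.82982635498047) [[0.604, -0.147], [0.629, -0.323], [0.514, -0.335], [0.49, -0.161]] [ 0.559 -0.242  0.018]
blue [148.48091603 210.32824427] [142 205  14  12 131] [0.436 0.358 0.106]
green [279.75    195.35625] [273 189  15  14 160] [ 0.487 -0.005  0.133]
purple [212.32467532 207.14285714] [208 203  10  10  77] [0.451 0.186 0.055]
red [278.936      152.56266667] [268 143  23  20 375] [ 0.621 -0.007  0.042]
blackcap [216.68055556 140.5       ] [212 136  10  10  72] [0.642 0.177 0.088]
[275.66189666 161.37161533]
[243.60475349 160.46664979]
```

View pics/c1.png

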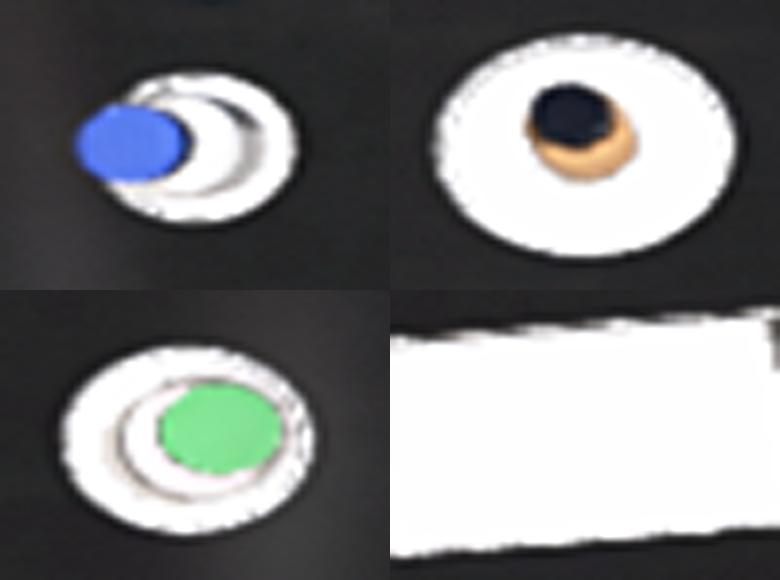

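The crops show all three bottles close to the middle of their dishes. Next I'll locate the shelf edge so the arm stays clear of it.

```bash
python3 - <<'E'
from h import *
for z in (.25,.3,.35,.4,.45,.5,.55):
    a=[ray('top',q,z) for q in ((70,66),(300,76),(400,80))]
    print(z,[(p[:2].round(3).tolist(),proj('side',p).round().tolist()) for p in a])
E
```

```text
0.25 [([0.784, 0.528], [22.0, 192.0]), ([0.775, -0.039], [198.0, 108.0]), ([0.771, -0.283], [241.0, 88.0])]
0.3 [([0.764, 0.501], [31.0, 168.0]), ([0.755, -0.032], [200.0, 95.0]), ([0.751, -0.263], [242.0, 76.0])]
0.35 [([0.743, 0.474], [41.0, 144.0]), ([0.734, -0.026], [203.0, 80.0]), ([0.731, -0.242], [244.0, 64.0])]
0.4 [([0.722, 0.447], [52.0, 118.0]), ([0.714, -0.02], [205.0, 65.0]), ([0.712, -0.221], [245.0, 51.0])]
0.45 [([0.702, 0.42], [63.0, 91.0]), ([0.694, -0.013], [208.0, 47.0]), ([0.692, -0.2], [246.0, 36.0])]
0.5 [([0.681, 0.393], [75.0, 63.0]), ([0.674, -0.007], [211.0, 29.0]), ([0.672, -0.18], [248.0, 20.0])]
0.55 [([0.66, 0.366], [87.0, 32.0]), ([0.654, -0.001], [215.0, 9.0]), ([0.652, -0.159], [250.0, 2.0])]
```

```bash
python3 -m pendant '[0.047,-0.034,0,0,0,0,0.0918, 0.047,-0.034,0,0,0,0,0.0918, 0.047,-0.034,0,0,0,0,0.0918, 0.047,-0.034,0,0,0,0,0.0918, 0.047,-0.034,0,0,0,0,0.0918]'
python3 -m pendant '[0,0,0,0,0,-0.1667,0.0918, 0,0,0,0,0,-0.1667,0.0918, 0,0,0,0,0,-0.1667,0.0918, 0,0,0,0,0,-0.1667,0.0918, 0,0,0,0,0,-0.1667,0.0918, 0,0,0,0,0,-0.1667,0.0918, 0,0,0,0,0,-0.1667,0.0918, 0,0,0,0,0,0,0.0918]'; python3 -c "
from h import *;s=observe();print(s['clock'],s['position'],R.from_rotvec(s['ee_rot']).as_matrix().round(3),s['joints'].round(2))"
```

```text
clock: 0.72
position: [0.3955, -0.3243, 0.2376]
ee_rot: [-3.078, -0.63, 0.0]
force: [0.6, -0.1, 0.6]
width: 0.998
gripper_force: 0.0
clock: 1.72
position: [0.3946, -0.3261, 0.2374]
ee_rot: [-2.223, -2.219, 0.0]
force: [-0.7, 0.7, 0.3]
width: 1.001
gripper_force: 0.0
1.725 [ 0.39457955 -0.32609814  0.23743218] [[ 0.001  1.    -0.   ]
 [ 1.    -0.001  0.   ]
 [ 0.    -0.    -1.   ]] [ 0.82  0.27 -0.29  1.83  0.09  1.06  0.49]
```

```bash
python3 -m pendant '[0.0562,0.0117,0,0,0,0,0.0918, 0.0562,0.0117,0,0,0,0,0.0918, 0.0562,0.0117,0,0,0,0,0.0918, 0.0562,0.0117,0,0,0,0,0.0918, 0.0562,0.0117,0,0,0,0,0.0918, 0.0562,0.0117,0,0,0,0,0.0918, 0.0562,0.0117,0,0,0,0,0.0918, 0.0562,0.0117,0,0,0,0,0.0918, 0.0562,0.0117,0,0,0,0,0.0918]'
python3 -m pendant '[0,0,0,0,0,-0.1745,0.0918, 0,0,0,0,0,-0.1745,0.0918, 0,0,0,0,0,-0.1745,0.0918, 0,0,0,0,0,-0.1745,0.0918, 0,0,0,0,0,-0.1745,0.0918, 0,0,0,0,0,-0.1745,0.0918, 0,0,0,0,0,-0.1745,0.0918, 0,0,0,0,0,-0.1745,0.0918, 0,0,0,0,0,-0.1745,0.0918, 0,0,0,0,0,0,0.0918]'; python3 -c "
from h import *;s=observe();print(s['clock'],s['position'],R.from_rotvec(s['ee_rot']).as_matrix().round(3),s['joints'].round(2))
cv2.imwrite('pics/w1.png',get_image('wrist')[...,::-1])"
```

```text
clock: 2.85
position: [0.5005, 0.1813, 0.2376]
ee_rot: [2.227, 2.215, -0.0]
force: [1.0, -1.0, 0.3]
width: 1.0
gripper_force: 0.0
clock: 4.1
position: [0.5002, 0.1795, 0.2373]
ee_rot: [-0.008, -3.141, -0.0]
force: [0.4, 1.1, 0.3]
width: 1.001
gripper_force: 0.0
4.1 [0.50018457 0.17946697 0.23734197] [[-1.     0.005 -0.001]
 [ 0.005  1.     0.   ]
 [ 0.001  0.    -1.   ]] [ 0.23  0.43 -0.92  1.75  0.38  1.15  0.76]
```

View pics/w1.png

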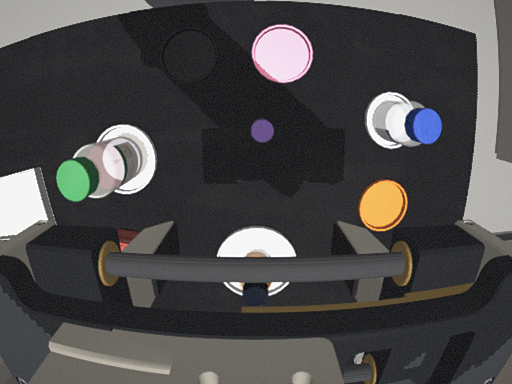

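The wrist view shows the small dish at about (390,120), the medium dish at about (125,158), the vial at (262,131) and the large dish at about (257,260) with its far edge hidden by the gripper. I'll cross-check the dish centres from here.

```bash
python3 - <<'E'
from h import *
s=observe(); im=cv2.imread('pics/w1.png');hsv=cv2.cvtColor(im,cv2.COLOR_BGR2HSV);H,S,V=cv2.split(hsv)
from scipy.optimize import least_squares
def fit(u0,u1,v0,v1,keep,rad):
    w=((S<60)&(V>130)).astype(np.uint8)[v0:v1,u0:u1]
    cs=max(cv2.findContours(w,0,1)[0],key=cv2.contourArea)[:,0]+[u0,v0]
    cs=cs[[keep(*c) for c in cs]]
    P=np.array([wray(c,.012,s)[:2] for c in cs])
    f=least_squares(lambda p:np.hypot(*(P-p[:2]).T)-p[2],[*P.mean(0),.05],loss='soft_l1',f_scale=.001)
    f2=least_squares(lambda p:np.hypot(*(P-p).T)-rad,P.mean(0),loss='soft_l1',f_scale=.001)
    print(f.x.round(4),f2.x.round(4),len(P))
fit(360,440,85,155,lambda u,v:u<388 and u>361,.038)
fit(95,165,118,200,lambda u,v:u>128,.048)
fit(205,310,220,300,lambda u,v:v<250,.058)
for nm,m,z,(u,v) in (('green',(H>45)&(H<85)&(S>100),.133,(77,180)),('blue',(H>105)&(H<130)&(S>150),.106,(427,126)),('purple',(H>125)&(H<155)&(S>60),.055,(262,131))):
    k=np.zeros_like(H);cv2.circle(k,(u,v),28,1,-1);m=(m&(k>0)).astype(np.uint8)
    n,l,st,ce=cv2.connectedComponentsWithStats(m);i=1+np.argmax(st[1:,4]);print(nm,ce[i],st[i],wray(ce[i],z,s).round(4))
E
```

```text
[0.435  0.3626 0.0378] [0.435  0.3629] 68
[ 0.4864 -0.0005  0.0477] [ 0.4863 -0.001 ] 125
[0.6416 0.1805 0.0578] [0.6418 0.1805] 81
green [ 76.37901499 178.77373305] [  56  158   42   44 1401] [0.4843 0.0034 0.133 ]
blue [424.25641026 125.2542735 ] [406 108  36  36 936] [0.4355 0.3563 0.106 ]
purple [261.8487395  130.42016807] [250 118  26  26 476] [0.4508 0.1878 0.055 ]
```

```bash
python3 -m pendant '[-0.05,0,0,0,0,0,0.0918, -0.05,0,0,0,0,0,0.0918, -0.042,0,0,0,0,0,0.0918, 0,0,0.05,0,0,0,0.0918, 0,0,0.05,0,0,0,0.0918, 0,0,0.05,0,0,0,0.0918, 0,0,0.03,0,0,0,0.0918, 0,0,0.018,0,0,0,0.0918, 0,0,0,0,0,0,0.0918]'; python3 -m pendant '[0,0,0,0,0,0,0.035, 0,0,0,0,0,0,0.035, 0,0,0,0,0,0,0.035, 0,0,0,0,0,0,0.035, 0,0,0,0,0,0,0.035,0,0,0,0,0,0,0.035,0,0,0,0,0,0,0.035]' 25; python3 -c "
from h import *;s=observe();print(s['joints'].round(2))"
```

```text
clock: 5.28
position: [0.6418, 0.1794, 0.0389]
ee_rot: [-0.004, -3.14, 0.001]
force: [-0.3, -0.2, 0.9]
width: 1.0
gripper_force: 0.0
clock: 6.15
position: [0.6423, 0.1795, 0.0397]
ee_rot: [-0.001, -3.142, 0.0]
force: [0.6, 0.3, 1.4]
width: 0.458
gripper_force: 25.0
[ 0.09  0.83 -0.73  1.6   0.64  0.97  0.71]
```

```bash
python3 -m pendant '[0,0,-0.03,0,0,0,0.035, 0,0,-0.06,0,0,0,0.035, 0,0,-0.06,0,0,0,0.035]'; python3 -m pendant '[0.0104,-0.0527,0,0,0,0,0.035, 0.0104,-0.0527,0,0,0,0,0.035, 0.0104,-0.0527,0,0,0,0,0.035, 0.0104,-0.0527,0,0,0,0,0.035, 0.0104,-0.0527,0,0,0,0,0.035, 0.0104,-0.0527,0,0,0,0,0.035, 0.0104,-0.0527,0,0,0,0,0.035, 0.0104,-0.0527,0,0,0,0,0.035,0,0,0,0,0,0,0.035,0,0,0,0,0,0,0.035]'; python3 -c "
from h import *;s=observe();print(s['joints'].round(2),s['position'])"
```

```text
clock: 6.52
position: [0.6418, 0.1795, 0.1908]
ee_rot: [-0.0, -3.14, 0.0]
force: [1.0, -0.0, -0.4]
width: 0.454
gripper_force: 25.0
clock: 7.78
position: [0.5588, -0.2415, 0.1896]
ee_rot: [-0.001, -3.142, -0.001]
force: [-0.3, 0.1, -1.9]
width: 0.451
gripper_force: 25.0
[ 0.87  0.6  -0.85  1.62  0.48  1.14  1.48] [ 0.55877125 -0.24147948  0.18959625]
```

```bash
python3 -m pendant '[0,0,0.05,0,0,0,0.035, 0,0,0.05,0,0,0,0.035, 0,0,0.03,0,0,0,0.035, 0,0,0.015,0,0,0,0.035,0,0,0.0055,0,0,0,0.035,0,0,0,0,0,0,0.035,0,0,0,0,0,0,0.035]'; python3 -m pendant '[0,0,0,0,0,0,0.06,0,0,0,0,0,0,0.08,0,0,0,0,0,0,0.0918,0,0,0,0,0,0,0.0918,0,0,-0.03,0,0,0,0.0918,0,0,-0.06,0,0,0,0.0918,0,0,-0.06,0,0,0,0.0918]'; python3 -m pendant '[0.0182,0.06,0,0,0,0,0.0918,0.0182,0.06,0,0,0,0,0.0918,0.0182,0.06,0,0,0,0,0.0918,0.0182,0.06,0,0,0,0,0.0918,0,0,0,0,0,0,0.0918]';python3 -c "
from h import *;s=observe();print(s['joints'].round(2),s['position'])
cv2.imwrite('pics/t2.png',np.hstack([cv2.resize(get_image(n)[y:y+150,x:x+200],(400,300))[...,::-1] for n,x,y in (('top',190,120),('side',160,100))]))"
```

```text
clock: 8.65
position: [0.5597, -0.242, 0.0405]
ee_rot: [0.001, 3.14, -0.001]
force: [-0.2, -0.3, -0.7]
width: 0.454
gripper_force: 25.0
clock: 9.52
position: [0.5585, -0.2417, 0.1906]
ee_rot: [-0.0, -3.141, -0.001]
force: [0.7, -0.6, -0.1]
width: 1.001
gripper_force: 0.0
clock: 10.15
position: [0.485, 0.0024, 0.1901]
ee_rot: [-0.013, 3.141, 0.001]
force: [1.1, -1.1, 0.0]
width: 0.995
gripper_force: 0.0
[ 0.61  0.42 -0.95  1.91  0.4   1.01  1.07] [0.48501183 0.0023793  0.19007744]
```

View pics/t2.png

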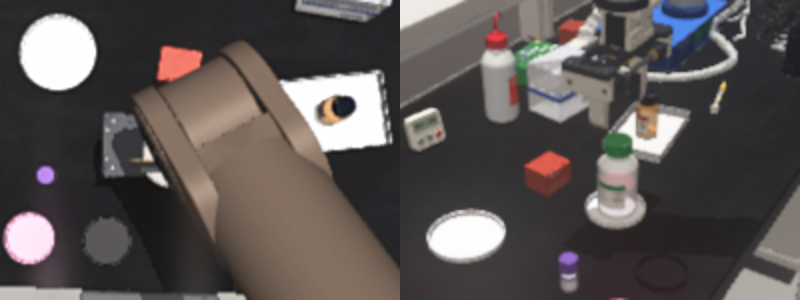

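The brown bottle stands upright in the tray, and the gripper is above the green-capped one.

```bash
python3 -m pendant '[-0.001,-0.002,0.03,0,0,0,0.0918, 0,0,0.04,0,0,0,0.0918, 0,0,0.027,0,0,0,0.0918, 0,0,0.01,0,0,0,0.0918, 0,0,0,0,0,0,0.0918]'; python3 -m pendant '[0,0,0,0,0,0,0.055, 0,0,0,0,0,0,0.055, 0,0,0,0,0,0,0.055, 0,0,0,0,0,0,0.055, 0,0,0,0,0,0,0.055]' 30; python3 -c "
from h import *;s=observe();print(s['joints'].round(2),s['position'],s['force'])"
```

```text
clock: 10.88
position: [0.4876, -0.0055, 0.082]
ee_rot: [-0.003, -3.141, 0.0]
force: [-0.3, -0.2, -0.4]
width: 0.996
gripper_force: 0.0
clock: 11.5
position: [0.4878, -0.0044, 0.0826]
ee_rot: [0.0, 3.141, 0.0]
force: [-0.5, 0.5, 5.3]
width: 0.672
gripper_force: 30.0
[ 0.51  0.56 -0.83  2.03  0.57  0.8   0.92] [ 0.48782015 -0.00442956  0.0826423 ] [-0.53153229  0.45679179  5.32901464]
```

```bash
python3 -m pendant '[0,0,-0.02,0,0,0,0.055, 0,0,-0.045,0,0,0,0.055, 0,0,-0.05,0,0,0,0.055,0,0,-0.04,0,0,0,0.055]'; python3 -m pendant '[-0.0308,0.0369,0,0,0,0,0.055,-0.0308,0.0369,0,0,0,0,0.055,-0.0308,0.0369,0,0,0,0,0.055,-0.0308,0.0369,0,0,0,0,0.055,-0.0308,0.0369,0,0,0,0,0.055,0,0,0,0,0,0,0.055,0,0,0,0,0,0,0.055]'; python3 -c "
from h import *;s=observe();print(s['joints'].round(2),s['position'],s['force'])
cv2.imwrite('pics/t3.png',np.hstack([cv2.resize(get_image(n)[y:y+h,x:x+w],(400,300))[...,::-1] for n,x,y,w,h in (('wrist',0,0,512,384),('side',110,80,200,150))]))"
```

```text
clock: 12.0
position: [0.4869, -0.0048, 0.2385]
ee_rot: [-0.001, -3.141, 0.0]
force: [0.9, -0.5, -4.6]
width: 0.673
gripper_force: 30.0
clock: 12.88
position: [0.6408, 0.1792, 0.236]
ee_rot: [-0.0, -3.139, 0.002]
force: [-0.3, 0.4, -3.4]
width: 0.671
gripper_force: 30.0
[ 0.15  0.65 -0.86  1.41  0.5   1.31  0.83] [0.64084708 0.17920355 0.23600859] [-0.31501508  0.36235004 -3.42973367]
```

View pics/t3.png

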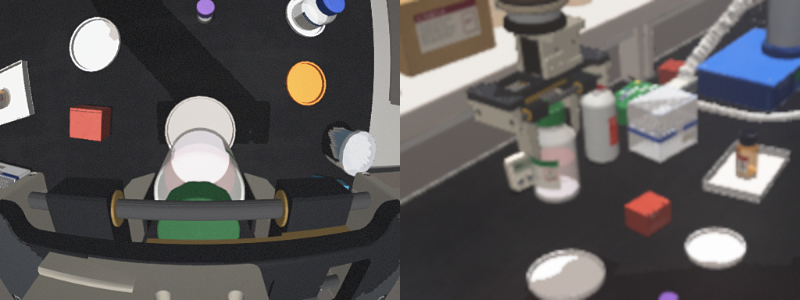

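The large bottle is held upright above the large dish.

```bash
python3 -m pendant '[-0.001,0,0.05,0,0,0,0.055, 0,0,0.05,0,0,0,0.055, 0,0,0.03,0,0,0,0.055, 0,0,0.015,0,0,0,0.055,0,0,0.0065,0,0,0,0.055,0,0,0,0,0,0,0.055,0,0,0.0015,0,0,0,0.055,0,0,0,0,0,0,0.055]'; python3 -m pendant '[0,0,0,0,0,0,0.07,0,0,0,0,0,0,0.08,0,0,0,0,0,0,0.0918,0,0,0,0,0,0,0.0918,0,0,-0.03,0,0,0,0.0918,0,0,-0.06,0,0,0,0.0918,0,0,-0.06,0,0,0,0.0918]'
```

```text
clock: 13.98
position: [0.6428, 0.1799, 0.085]
ee_rot: [0.001, 3.141, 0.0]
force: [-0.4, 0.2, -3.4]
width: 0.669
gripper_force: 30.0
clock: 14.85
position: [0.6422, 0.1797, 0.2357]
ee_rot: [-0.0, -3.141, -0.0]
force: [1.0, -0.2, 0.4]
width: 0.999
gripper_force: 0.0
```

```bash
python3 -m pendant '[0.0413,0.0354,0,0,0,0,0.0918,0.0413,0.0354,0,0,0,0,0.0918,0.0413,0.0354,0,0,0,0,0.0918,0.0413,0.0354,0,0,0,0,0.0918,0.0413,0.0354,0,0,0,0,0.0918,0,0,0,0,0,0,0.0918,0,0,0,0,0,0,0.0918]'; python3 -c "
from h import *;s=observe();print(s['joints'].round(2),s['position'],s['force'])
cv2.imwrite('pics/t4.png',np.hstack([cv2.resize(get_image(n)[y:y+h,x:x+w],(400,300))[...,::-1] for n,x,y,w,h in (('top',100,100,200,150),('side',110,150,200,150))]))"
```

```text
clock: 15.72
position: [0.4365, 0.3565, 0.2342]
ee_rot: [0.0, 3.141, -0.001]
force: [-0.0, -0.3, 0.1]
width: 1.0
gripper_force: 0.0
[-0.13  0.5  -0.93  1.68  0.43  1.18  0.4 ] [0.43652922 0.35654773 0.23423412] [-0.03837665 -0.30250474  0.09891256]
```

View pics/t4.png

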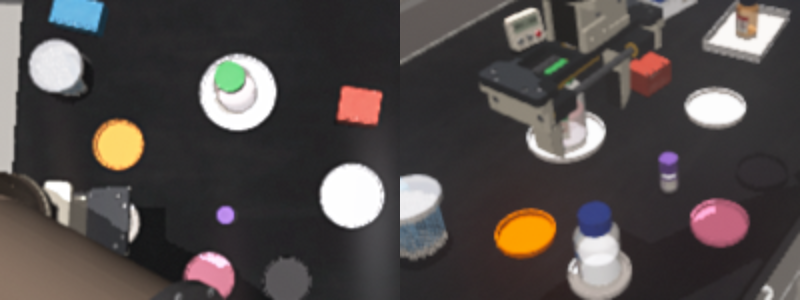

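The large bottle stands centred in the large dish. The gripper is above the blue-capped bottle, so I'll grasp it next.

```bash
python3 -m pendant '[0.001,0,0.05,0,0,0,0.0918, 0,0,0.05,0,0,0,0.0918, 0,0,0.05,0,0,0,0.0918, 0,0,0.02,0,0,0,0.0918, 0,0,0.008,0,0,0,0.0918,0,0,0,0,0,0,0.0918]'; python3 -m pendant '[0,0,0,0,0,0,0.045, 0,0,0,0,0,0,0.045, 0,0,0,0,0,0,0.045, 0,0,0,0,0,0,0.045, 0,0,0,0,0,0,0.045,0,0,0,0,0,0,0.045]' 25; python3 -c "
from h import *;s=observe();print(s['joints'].round(2),s['position'],s['force'])"
```

```text
clock: 16.58
position: [0.4357, 0.3573, 0.0571]
ee_rot: [0.002, 3.141, 0.001]
force: [-0.6, 0.7, 1.0]
width: 1.0
gripper_force: 0.0
clock: 17.32
position: [0.4352, 0.3573, 0.0565]
ee_rot: [0.0, 3.141, 0.001]
force: [-0.0, 0.5, 3.5]
width: 0.578
gripper_force: 25.0
[-0.24  0.69 -0.79  1.86  0.64  0.86  0.22] [0.43519323 0.35726585 0.05647311] [-0.01965806  0.50904543  3.51631615]
```

```bash
python3 -m pendant '[0,0,-0.02,0,0,0,0.045, 0,0,-0.05,0,0,0,0.045, 0,0,-0.05,0,0,0,0.045,0,0,-0.03,0,0,0,0.045]'; python3 -m pendant '[-0.0073,-0.0513,0,0,0,0,0.045,-0.0073,-0.0513,0,0,0,0,0.045,-0.0073,-0.0513,0,0,0,0,0.045,-0.0073,-0.0513,0,0,0,0,0.045,-0.0073,-0.0513,0,0,0,0,0.045,-0.0073,-0.0513,0,0,0,0,0.045,-0.0073,-0.0513,0,0,0,0,0.045,0,0,0,0,0,0,0.045,0,0,0,0,0,0,0.045]'; python3 -c "
from h import *;s=observe();print(s['joints'].round(2),s['position'],s['force'])"
```

```text
clock: 17.82
position: [0.435, 0.3573, 0.2097]
ee_rot: [0.0, 3.14, 0.002]
force: [0.4, 0.0, -1.7]
width: 0.579
gripper_force: 25.0
clock: 18.95
position: [0.4857, -0.0018, 0.2069]
ee_rot: [0.001, 3.142, 0.0]
force: [0.5, 0.5, -1.7]
width: 0.574
gripper_force: 25.0
[ 0.64  0.4  -0.96  1.89  0.38  1.05  1.09] [ 0.48567262 -0.00181472  0.20685482] [ 0.51239493  0.51575865 -1.69327868]
```

```bash
python3 -m pendant '[-0.001,0,0.05,0,0,0,0.045, 0,0,0.05,0,0,0,0.045, 0,0,0.03,0,0,0,0.045, 0,0,0.013,0,0,0,0.045,0,0,0.005,0,0,0,0.045,0,0,0,0,0,0,0.045,0,0,0.0015,0,0,0,0.045,0,0,0,0,0,0,0.045]'; python3 -m pendant '[0,0,0,0,0,0,0.06,0,0,0,0,0,0,0.075,0,0,0,0,0,0,0.0918,0,0,0,0,0,0,0.0918,0,0,-0.03,0,0,0,0.0918,0,0,-0.06,0,0,0,0.0918,0,0,-0.06,0,0,0,0.0918]'; python3 -m pendant '[-0.0146,-0.048,0,0,0,0,0.0918,-0.0146,-0.048,0,0,0,0,0.0918,-0.0146,-0.048,0,0,0,0,0.0918,-0.0146,-0.048,0,0,0,0,0.0918,-0.0146,-0.048,0,0,0,0,0.0918,0,0,0,0,0,0,0.0918,0,0,0,0,0,0,0.0918]';  python3 -c "
from h import *;s=observe();print(s['joints'].round(2),s['position'],s['force'])
cv2.imwrite('pics/t5.png',np.hstack([cv2.resize(get_image(n)[y:y+h,x:x+w],(400,300))[...,::-1] for n,x,y,w,h in (('wrist',0,0,512,384),('side',160,100,200,150))]))"
```

```text
clock: 19.95
position: [0.4874, -0.0024, 0.0573]
ee_rot: [0.001, 3.141, -0.0]
force: [-0.3, 0.1, -1.5]
width: 0.576
gripper_force: 25.0
clock: 20.82
position: [0.4865, -0.0021, 0.2082]
ee_rot: [0.0, -3.14, -0.001]
force: [1.4, -0.4, 0.5]
width: 0.999
gripper_force: 0.0
clock: 21.7
position: [0.5597, -0.2416, 0.2065]
ee_rot: [-0.0, -3.141, -0.002]
force: [1.0, -0.3, 0.5]
width: 1.003
gripper_force: 0.0
[ 0.88  0.59 -0.87  1.6   0.47  1.18  1.48] [ 0.55970171 -0.24157363  0.20646398] [ 0.99570748 -0.3412023   0.47206085]
```

View pics/t5.png

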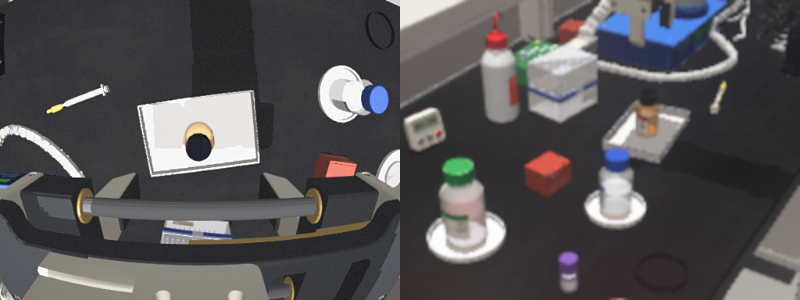

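The blue-capped bottle is in the medium dish, the green-capped one in the large dish, and the brown one stands in the tray below the gripper.

```bash
python3 -m pendant '[0,0,0.05,0,0,0,0.0918, 0,0,0.05,0,0,0,0.0918, 0,0,0.04,0,0,0,0.0918, 0,0,0.02,0,0,0,0.0918, 0,0,0.0075,0,0,0,0.0918,0,0,0,0,0,0,0.0918]'; python3 -m pendant '[0,0,0,0,0,0,0.035, 0,0,0,0,0,0,0.035, 0,0,0,0,0,0,0.035, 0,0,0,0,0,0,0.035, 0,0,0,0,0,0,0.035,0,0,0,0,0,0,0.035,0,0,0,0,0,0,0.035]' 25; python3 -m pendant '[0,0,-0.02,0,0,0,0.035, 0,0,-0.05,0,0,0,0.035, 0,0,-0.05,0,0,0,0.035,0,0,-0.045,0,0,0,0.035]'
```

```text
clock: 22.55
position: [0.5605, -0.2421, 0.0401]
ee_rot: [0.0, 3.141, -0.0]
force: [0.3, 0.2, 0.9]
width: 0.999
gripper_force: 0.0
clock: 23.42
position: [0.5599, -0.2424, 0.0392]
ee_rot: [-0.001, -3.142, 0.0]
force: [-0.9, -0.1, -0.4]
width: 0.455
gripper_force: 25.0
clock: 23.92
position: [0.5601, -0.2419, 0.2075]
ee_rot: [-0.0, 3.14, -0.0]
force: [0.7, -1.2, -2.2]
width: 0.452
gripper_force: 25.0
```

```bash
python3 -m pendant '[0.0104,0.0502,0,0,0,0,0.035,0.0104,0.0502,0,0,0,0,0.035,0.0104,0.0502,0,0,0,0,0.035,0.0104,0.0502,0,0,0,0,0.035,0.0104,0.0502,0,0,0,0,0.035,0.0104,0.0502,0,0,0,0,0.035]'; python3 -m pendant '[0.0104,0.0502,0,0,0,0,0.035,0.0104,0.0502,0,0,0,0,0.035,0.0104,0.0502,0,0,0,0,0.035,0.0104,0.0502,0,0,0,0,0.035,0.0104,0.0502,0,0,0,0,0.035,0.0104,0.0502,0,0,0,0,0.035,0,0,0,0,0,0,0.035,0,0,0,0,0,0,0.035]';  python3 - <<'E'
from h import *
s=observe();print(s['joints'].round(2),s['position'],s['force'])
im=get_image('wrist')[...,::-1];cv2.imwrite('pics/w6.png',im)
u=[r for r in (0,)]
E
```

```text
clock: 24.68
position: [0.4971, 0.0607, 0.2056]
ee_rot: [0.0, 3.14, -0.0]
force: [2.2, -0.0, -1.3]
width: 0.456
gripper_force: 25.0
clock: 25.68
position: [0.4352, 0.36, 0.2049]
ee_rot: [-0.001, 3.141, -0.001]
force: [0.6, 0.1, -1.1]
width: 0.455
gripper_force: 25.0
[-0.15  0.53 -0.92  1.71  0.46  1.13  0.36] [0.43524099 0.35996278 0.204875  ] [ 0.62275596  0.12830347 -1.06810341]
```

View pics/w6.png

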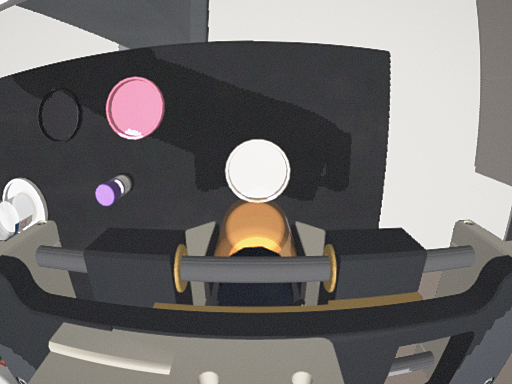

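The empty small dish is fully visible at about (258,170). I'll fit it once from close by.

```bash
python3 - <<'E'
from h import *
s=observe();im=cv2.imread('pics/w6.png');hs=cv2.cvtColor(im,cv2.COLOR_BGR2HSV)
w=((hs[...,1]<60)&(hs[...,2]>130)).astype(np.uint8);w[:130]=0;w[204:]=0;w[:,:215]=0;w[:,300:]=0
c=max(cv2.findContours(w,0,1)[0],key=cv2.contourArea)[:,0]
P=np.array([wray(q,.012,s)[:2] for q in c],np.float32);print(cv2.minEnclosingCircle(P),cv2.fitEllipse(P*1000))
E
```

```text
((0.4351043999195099, 0.36211517453193665), 0.03854598104953766) ((434.9264221191406, 362.0953369140625), (75.17976379394531, 75.29212951660156), 65.20718383789062)
```

```bash
python3 -m pendant '[0,0.001,0.05,0,0,0,0.035, 0,0,0.05,0,0,0,0.035, 0,0,0.04,0,0,0,0.035, 0,0,0.016,0,0,0,0.035,0,0,0.006,0,0,0,0.035,0,0,0,0,0,0,0.035,0,0,0.0015,0,0,0,0.035,0,0,0,0,0,0,0.035]'; python3 -m pendant '[0,0,0,0,0,0,0.05,0,0,0,0,0,0,0.07,0,0,0,0,0,0,0.0918,0,0,0,0,0,0,0.0918,0,0,-0.03,0,0,0,0.0918,0,0,-0.06,0,0,0,0.0918,0,0,-0.06,0,0,0,0.0918]'; python3 -m pendant '[-0.02,-0.05,0,0,0,0,0.0918,-0.02,-0.05,0,0,0,0,0.0918,-0.02,-0.05,0,0,0,0,0.0918,0,-0.05,0,0,0,0,0.0918,0,-0.05,0,0,0,0,0.0918,0.03,-0.03,0,0,0,0,0.0918,0.03,-0.03,0,0,0,0,0.0918,0,0,0,0,0,0,0.0918]';  python3 -c "
from h import *;s=observe();print(s['joints'].round(2),s['position'],s['force'])
cv2.imwrite('pics/t7.png',np.hstack([cv2.resize(get_image(n)[y:y+h,x:x+w],(400,300))[...,::-1] for n,x,y,w,h in (('top',110,100,280,210),('side',110,100,280,210))]))"
```

```text
clock: 26.72
position: [0.4358, 0.3615, 0.0415]
ee_rot: [0.001, 3.141, 0.001]
force: [-0.1, 1.2, -1.8]
width: 0.453
gripper_force: 25.0
clock: 27.6
position: [0.435, 0.3609, 0.1921]
ee_rot: [-0.0, -3.141, 0.001]
force: [2.3, 0.3, 0.3]
width: 0.999
gripper_force: 0.0
clock: 28.6
position: [0.4332, 0.0483, 0.1903]
ee_rot: [-0.006, -3.14, 0.005]
force: [1.0, -0.2, -0.3]
width: 0.998
gripper_force: 0.0
[ 0.59  0.35 -1.01  2.01  0.36  0.97  0.97] [0.43322925 0.04834046 0.19030988] [ 0.98982707 -0.15165763 -0.32218644]
```

View pics/t7.png

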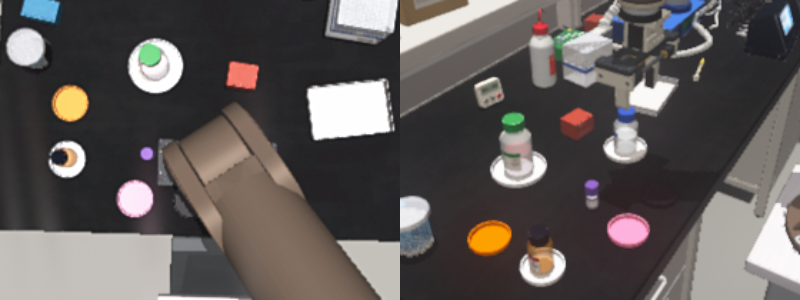

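All three bottles stand upright and centred in their own dishes, the vial and carton have not moved, and the arm is clear.

```bash
python3 -c "
from cell import *;print(sign_off())"
```

```text
the job is handed in; nothing more can be done
None
```

I handed in the job with all three bottles upright in their matching dishes, the smallest having gone by way of the steel tray; the last pictures show the vial and carton where they were, and the clock stood at about 29 s.

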